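# Dispense a spacer plate from the sliding-door parts cabinet

## Task

Slide the small parts cabinet's rear-track door, the one that shuts off the plate magazine, fully open behind its neighbour, push the black-posted pusher forward until the bottom spacer plate lies on the tongue clear of the doors, and draw the pusher all the way back so that the rest of the stack drops. Then lay the plate flat in the black tray without dropping it and slide the door fully shut. Leave the neighbour door, the motor, the heat sink and the relay where they are.

Things in the scene. Friction and masses are not known exactly. Their poses are not given: they have to be found in the camera images.
- cabinet: Fixed grey cabinet 180 (x) x 360 (y) x 141 mm high, front and doors turned away from the robot. Own +x points out of the front, z up; origin at table height, midway between the side walls, below the magazine's x. Numbers in mm in this frame. Deck at z 75, x -125 to 55. Doors hang in a twin track (x 27 to 53, top z 141). Right half (y below -36) roofed; left half open above, with magazine and pusher.
- magazine (a point): Centre of the magazine's foot on the deck (x 0, y 110, z 75 in the cabinet frame). The magazine is an aluminium shaft, outside x -27 to 27, y 76 to 144, up to z 125, holding four loose spacer plates one on another. Its front, back and right-hand walls stop 10.5 mm above the deck, so only the bottom plate can be slid out, forwards.
- tongue (a point): Point on the top of the steel delivery tongue, x 85, y 110, z 75: a strip 36 mm wide and 6 thick, level with the deck, sticking out of the cabinet's front from x 55 to 112, with a 4 mm high lip at its end. Nothing is beside or below it down to the table.
- rear_door (a joint): Rear-track (left, +y) door, white panel 185 wide x 61 x 8 mm at x 30 to 38 (cabinet frame). 0 = shut, in front of the magazine; grows as it slides along the cabinet's -y behind the neighbour; rigid stop at 0.13 m. It starts up to 20 mm ajar. Friction about 1.5 N; stays where left.
- rear_door_grip (a point): On the rear door's handle: upright steel bar 12 x 12 mm, 50 tall (z 85 to 135), at the door's outer (+y) end, 46 mm ahead of the door's face, on two 8 mm thick stems. The point is on the bar's axis 13 mm below its top (z 122). Door shut: x 84, y 156; it moves with the door. Pinch from above, a finger either side along the cabinet's y.
- front_door (a joint): Front-track (right) neighbour door, same panel at x 41.5 to 49.5; to be left alone. 0 = shut, grows as it slides to the cabinet's +y.
- front_door_grip (a point): Same point on the neighbour door's equal handle, at its right-hand (-y) end.
- pusher (a joint): Pusher: flat steel blade 7 mm thick on the deck. 0 = right back (blade front at x -31), grows towards the cabinet's +x, rigid stop at 0.095 m, where the bottom plate is out on the tongue, centre at about x 85. While forward, the blade carries the rest of the stack, which drops as it is drawn right back. Friction 1.5 N, up to 2 N more from the stack; stays where left. Starts up to 5 mm forward.
- pusher_grip (a point): On the pusher's upright black post, 14 x 14 mm: on its axis, 14 mm below its top (z 107 in the cabinet frame). At joint 0 it is at x -90, y 35, beside and behind the magazine; it moves with the pusher. Free to pinch from above along the cabinet's y (34 mm to the magazine's wall, 64 mm to the roofed half).
- plate0_center (a point): Centre of the bottom spacer plate: aluminium, 42 (x) x 56 (y) x 8 mm, about 50 g, loose, its 42 mm side along the cabinet's x. At the start its centre is at z 79. On the tongue it overhangs it by 10 mm on either side in y, where it can be pinched by its 56 mm width from above.
- plate1_center (a point): Centre of the next plate up, the same size; z 87 at the start. When the stack has dropped it is at about z 79.
- tray_in (a point): Centre of the inner floor of the fixed black tray, outside 130 (x) x 150 (y) x 18 mm high, walls 4 mm; this floor lies 4 mm above the table.
- motor: Bystander: grey motor, foot 80 x 80 mm, 95 mm high, with a short shaft towards its +x, origin under its centre.
- heatsink: Bystander: black finned heat sink, 50 x 90 x 30 mm, origin under its centre.
- relay: Bystander: clear relay on a black foot, 54 x 44 x 35 mm, origin under its centre.
Not all that is in view belongs to the job. Several things look just like the part that bears tray_in: the one meant starts nearest to the robot's base.

How it is judged:
On the way, in this order (a step that is already met when the one before it is completed fails the run):
1. the rear door is slid fully open behind its neighbour (at least 115 of 130 mm) (value of joint rear_door above 0.115 m), for 0.2 s.
2. the bottom plate has been pushed out onto the tongue, clear of the doors (centre at least 74 mm ahead of the stack), not fallen off (x of plate0_center in the frame of cabinet above 0.074 m and z of plate0_center in the frame of cabinet between 0.07 and 0.088 m and value of joint pusher above 0.08 m), for 0.1 s.
3. the pusher is drawn back (within 10 mm) and the rest of the stack has dropped (value of joint pusher below 0.01 m and x of plate1_center in the frame of cabinet between -0.006 and 0.006 m and y of plate1_center in the frame of cabinet between 0.104 and 0.116 m and z of plate1_center in the frame of cabinet below 0.082 m), for 0.2 s.
At the end, for the whole second after the job is handed in: The first plate lies flat (within 0.1 rad) and at rest on the tray's floor inside its walls; the rear door is shut to within 8 mm; the pusher is back to within 10 mm; the next plate lies on the deck at the bottom of the magazine (all of step 3 and x of plate0_center in the frame of tray_in between -0.045 and 0.045 m and y of plate0_center in the frame of tray_in between -0.055 and 0.055 m and z of plate0_center in the frame of tray_in below 0.008 m and angle between plate0_center's own z axis and vertical below 0.1 rad and linear speed of plate0 below 0.02 m/s and value of joint rear_door below 0.008 m); the robot touches nothing.
It fails at once if the plate falls freely (faster than 0.7 m/s, as after a drop of 25 mm, out of the fingers) (linear speed of plate0 above 0.7 m/s and contact force between the fingers and plate0 below 0.1 N).
It fails at once if the neighbour door is moved by more than 20 mm (distance of front_door_grip from where it was at the start of the episode above 0.02 m).
It fails at once if the motor, heat sink or relay is moved by more than 30 mm (distance of any of motor, heatsink, relay from where it was at the start of the episode above 0.03 m).
It also fails if it takes over 72 s, if anything falls off the work surface, if the arm or the gripper's body presses on something with over 40 N, if the wrist force passes 120 N, or if a joint passes its speed limit or range.

## Robot

A 6-joint arm with a two-finger parallel gripper is mounted at the origin on the work surface. World frame = base frame: x ahead of the robot, y to its left, z up, the work surface at z = 0. Lengths are in m, angles in rad, forces in N, time in s.
With the tool pointing down it reaches from about 0.25 to 0.725 m from the base axis. Payload 4 kg.
Tool frame: the origin (TCP) lies on the front face of the gripper's body, between the roots of the fingers; the fingertips stand 73 mm ahead of it and the grasp point (between the pads) lies 54 mm ahead of it; z points along the fingers, y is the line along which they close (so a half turn about z gives the same grasp; the last joint's range is limited). The gripper opens to 85 mm and grips with 20 to 120 N. Pads are 22 mm wide; open, the fingers measure 114 mm over their backs; the gripper's body (76 mm by 85 mm) begins 54 mm behind the grasp point. The pads swing forward as they close: fully open they stand 13 mm farther back than shut.
Start: joints at [0, 0.241, 0.005, 1.335, 0, 1.571], TCP at [0.5, -0, 0.304] pointing down, gripper open.
Joint ranges: [-2.72, 2.72], [-1.05, 1.87], [-1.09, 1.28], [-1.99, 2.15], [-1.42, 1.44], [-3.14, 3.14]. Speed limits (rad/s): [2.79, 2.79, 3.14, 3.14, 3.14, 3.14].

## Interface

Orientations are given as a unit quaternion [x, y, z, w].
In Python, from workcell import bot gives the robot as it stands. The module is installed in compiled form; this text tells all that it offers.
- The arm moves only by the tool step_arm, never from a script. Its argument "rows" is a list of rows, each a list of 2 entries, a list of its own where there are three numbers: the shift along the tool's x, y, z in mm, then the turn about the tool's z in degrees. A call has 1 to 12 rows; each row is the pose to reach, as a shift and turn from the pose commanded when the call began, along the tool's axes at that moment; what a row does not reach only later rows make up. A row lasts 1/8 s, in which the tool goes at most 62.5 mm and 10.7 degrees, less where a joint would pass 70% of its speed; a pose out of reach is approached as far as the arm can. A call with a gripper value outside its range is refused whole. "claw" is the gripper's target within -1 to 1 (shut at 1, half-way at 0, fully open at -1), set as the call begins (left out, the last holds). The fingers move at their own pace and stop on an object; the grip force is fixed at half the most. Time passes only in rows, so rows that repeat a pose let the fingers close. It gives the time, the measured TCP pose, the force, the opening and the grip force at its end, in the units of the state.
- bot.get_obs(): the state, without advancing time (a new reading comes with each control period).
- bot.camera(name): name is "scene" or "side" or "wrist"; returns (picture, depth): 400x640x3 uint8, red, green, blue; 400x640 float32, m along the optical axis (not along the pixel's ray), 0 where there is no reading.
- bot.camera_params(name): a dict with "fx", "fy", "cx", "cy" (pixels), "pose" (4x4, takes a point from camera to world coordinates). Camera axes: x right, y up, looking along -z (the intrinsics and any distortion apply to the point x, -y, -z); pixel columns grow to the right and rows downward; lengths in m; the calibration is good to about 2 mm. A picture is of the moment at which its call begins: read the wrist's pose just before it. camera_params takes no time and is no camera call; for the wrist camera it gives the pose at the moment of the call.
- bot.job_done(): hands the job in; it is judged then, once.
Trained networks look in the newest picture that a camera, given by its name, has taken for a name from the list of things; names that differ only in an ending like _2 or _b are one class to them, and where a whole thing is asked for, a point or a joint stands for the part that bears it (a point fixed in the world has none). Each returns a list of dicts, best first, with "score" (0 to 1); they miss things now and then, are a little off and sometimes report something else, mostly with a low value. They report only what shows in the picture. A call takes as long as a camera call. They do not tell look-alikes from the thing itself.
- bot.trace(target, camera): "pixels" (400x640 bool, what is visible of it) and "uv" ([column, row] in pixels, amid what is visible of it).
The state is a dict: "clock": time; "joint_pos": joint angles; "joint_vel": joint speeds; "tau": joint torques, N m; "eef_pos": TCP position; "tool_rot": TCP orientation; "ft_force": force on the tool from outside, world axes, zero at the start; "ft_torque": the same for the moment, N m; "grip_width": finger opening in m; "grasp_force": force on a finger pad.
Only numpy, scipy, OpenCV 4.12 (cv2) and the standard library are available. Lean on these libraries where they do the work, as an engineer would, in place of code of your own. Each camera call takes 0.05 s, during which the arm holds its last target. There are 200 camera calls.

## Working session

There is one attempt and no reset: what is moved stays moved. The work goes in short steps, Python scripts to look and compute and a tool call to move; the robot and the scene stay as the last step left them, time stands still between calls to the robot, and variables do not carry over. Pictures are saved under pics/ and viewed, at most 10 in all, crops included, and the job is handed in when it is done.

Besides the shell and the picture viewer there is one more tool, called after "Emit:" in YAML: its name, and indented under it one key for each argument. step_arm: Moves the arm, as the interface text tells. Its arguments: {"type":"object","properties":{"rows":{"type":"array"},"claw":{"type":"number"}},"required":["rows"]}

```bash
mkdir -p pics; cat > h.py <<'E'
import numpy as np, cv2
from workcell import bot
def world(cam,d,mask=None,P=None):
    P=P or bot.camera_params(cam); T=np.array(P["pose"])
    v,u=np.nonzero((d>0)&(mask if mask is not None else True))
    z=d[v,u]; p=np.c_[(u-P["cx"])/P["fx"]*z,-(v-P["cy"])/P["fy"]*z,-z]
    return p@T[:3,:3].T+T[:3,3]
def save(n,im): cv2.imwrite(f"pics/{n}.png",cv2.cvtColor(im,cv2.COLOR_RGB2BGR))
E
python3 - <<'E'
from h import *
o=bot.get_obs(); print({k:np.round(v,3).tolist() for k,v in o.items() if k in("clock","eef_pos","tool_rot","grip_width")})
ims=[]
for c in("scene","side"):
    im,d=bot.camera(c); ims.append(im); P=bot.camera_params(c); print(c,{k:np.round(v,3).tolist() for k,v in P.items()})
    for t in("cabinet","magazine","tongue","rear_door_grip","front_door_grip","pusher_grip","tray_in","motor","heatsink","relay"):
        for r in bot.trace(t,c)[:4]:
            w=world(c,d,r["pixels"],P)
            print(t,round(r["score"],2),np.round(r["uv"]),r["pixels"].sum(),np.round(np.median(w,0),3) if len(w) else None, np.round(np.percentile(w,2,axis=0),3) if len(w) else '',np.round(np.percentile(w,98,axis=0),3) if len(w) else '')
save("a",cv2.resize(np.vstack(ims),(480,600)))
save("scene",ims[0]); save("side",ims[1])
E
```

```text
{'clock': 0.0, 'eef_pos': [0.5, 0.0, 0.303], 'tool_rot': [0.707, 0.707, -0.001, -0.001], 'grip_width': 0.086}
scene {'fx': 470.997, 'fy': 470.997, 'cx': 321.88, 'cy': 199.124, 'pose': [[0.841, -0.428, 0.332, 1.171], [0.542, 0.653, -0.529, -0.704], [0.01, 0.624, 0.781, 1.415], [0.0, 0.0, 0.0, 1.0]]}
cabinet 0.87 [250. 253.] 7071 [ 0.548 -0.147  0.106] [ 0.436 -0.28   0.006] [0.637 0.077 0.145]
magazine 0.97 [254. 255.] 6986 [ 0.549 -0.147  0.107] [ 0.437 -0.28   0.011] [0.638 0.076 0.145]
tongue 0.58 [253. 251.] 7101 [ 0.55  -0.145  0.106] [ 0.436 -0.28   0.005] [0.639 0.077 0.145]
rear_door_grip 0.76 [299. 225.] 173 [0.606 0.053 0.096] [ 0.587 -0.094  0.072] [0.642 0.08  0.139]
rear_door_grip 0.75 [302. 316.] 491 [ 0.775 -0.19   0.017] [ 0.749 -0.233  0.001] [ 0.798 -0.146  0.033]
front_door_grip 0.85 [254. 277.] 380 [ 0.608 -0.198  0.104] [ 0.603 -0.26   0.078] [ 0.649 -0.088  0.136]
front_door_grip 0.18 [250. 254.] 6967 [ 0.548 -0.146  0.108] [ 0.437 -0.28   0.016] [0.635 0.077 0.145]
pusher_grip 0.64 [258. 226.] 382 [ 0.473 -0.01   0.081] [ 0.442 -0.074  0.073] [0.511 0.034 0.122]
[... 1373 characters left out ...]
147 [0.638 0.305 0.004] [0.567 0.222 0.001] [0.698 0.376 0.018]
motor 0.89 [285. 192.] 788 [0.452 0.258 0.059] [0.415 0.253 0.004] [0.494 0.313 0.096]
motor 0.55 [280. 245.] 737 [ 0.473 -0.005  0.082] [ 0.44  -0.075  0.075] [0.517 0.035 0.121]
motor 0.26 [344. 200.] 1179 [0.638 0.306 0.004] [0.567 0.223 0.   ] [0.698 0.378 0.019]
heatsink 0.82 [413. 330.] 1058 [ 0.769 -0.199  0.022] [ 0.746 -0.233  0.002] [ 0.794 -0.146  0.031]
heatsink 0.37 [344. 203.] 1111 [0.64  0.306 0.004] [0.57  0.223 0.001] [0.699 0.376 0.018]
relay 0.84 [391. 239.] 368 [0.768 0.077 0.029] [ 0.741  0.063 -0.   ] [0.797 0.107 0.037]
relay 0.16 [344. 200.] 1191 [0.638 0.305 0.004] [0.567 0.221 0.   ] [0.7   0.378 0.019]
```

View pics/scene.png

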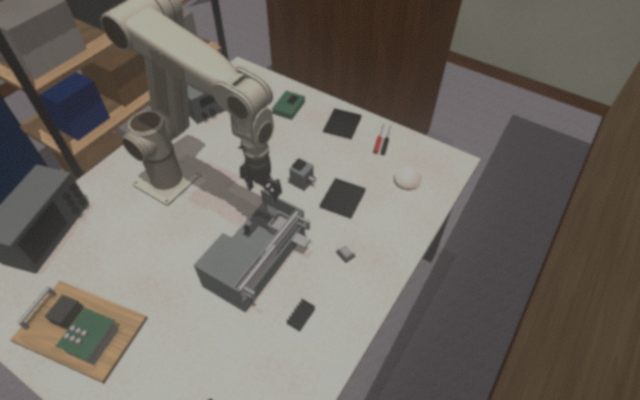

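View pics/side.png

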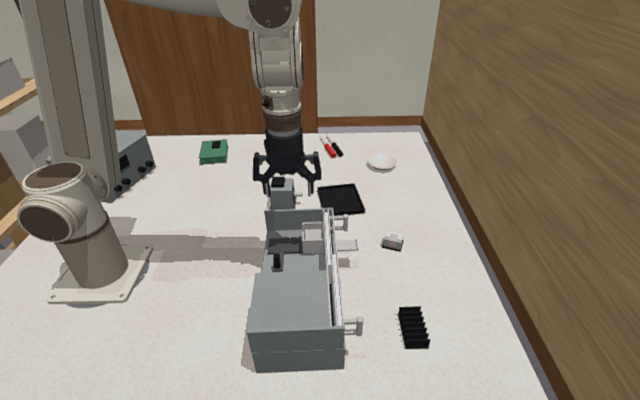

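Emit:
step_arm:
  rows:
    - [[0,10,0],10]
    - [[0,20,0],20]
    - [[0,30,0],30]
    - [[0,40,0],40]
    - [[0,50,0],50]
    - [[0,50,0],60]
    - [[0,50,0],70]
    - [[0,50,0],80]
    - [[0,50,0],90]
    - [[0,50,0],90]

```text
clock: 2.35
eef_pos: [0.55, -0.0, 0.3039]
tool_rot: [1.0, -0.0, -0.0, 0.0]
ft_force: [-0.1, 0.4, -0.4]
grip_width: 0.0854
grasp_force: 0.0
```

```bash
python3 - <<'E'
from h import *
o=bot.get_obs(); print({k:np.round(v,3).tolist() for k,v in o.items()})
pts=[]
for c in("scene","side","wrist"):
    P=bot.camera_params(c); im,d=bot.camera(c); w=world(c,d,P=P); 
    k=(abs(w[:,0]-.54)<.18)&(w[:,1]<.12)&(w[:,1]>-.32)&(w[:,2]<.16); w=w[k]
    r=w[(w[:,2]>.137)&(w[:,2]<.146)&(w[:,0]<.625)&(w[:,1]<-.02)]
    if len(r)>50: print(c,len(r),np.median(r[:,2]),cv2.minAreaRect((r[:,:2]*1000).astype(np.float32)))
    pts.append(w)
    for t in("tongue","rear_door_grip","front_door_grip","pusher_grip","magazine"):
      if c=="wrist":
        for q in bot.trace(t,c)[:3]:
            w2=world(c,d,q["pixels"],P)
            if len(w2): print(t,round(q["score"],2),np.round(q["uv"]),np.round(np.median(w2,0),3),np.round(np.percentile(w2,2,axis=0),3),np.round(np.percentile(w2,98,axis=0),3))
save("w1",im)
np.savez("p.npz",*pts)
# heightmap from all clouds, 1 mm/pixel x2
w=np.vstack(pts); H=np.zeros((440,360),np.float32)
i=((0.12-w[:,1])*1000).astype(int).clip(0,439); j=((w[:,0]-.36)*1000).astype(int).clip(0,359)
np.maximum.at(H,(i,j),w[:,2]); 
cv2.imwrite("pics/hm.png",cv2.resize(cv2.applyColorMap((cv2.dilate(H,np.ones((2,2)))/.15*255).clip(0,255).astype(np.uint8),cv2.COLORMAP_JET),(490,600)))
E
```

```text
{'clock': 2.35, 'joint_pos': [-0.0, 0.341, 0.142, 1.372, -0.0, 3.142], 'joint_vel': [0.001, 0.001, 0.001, 0.0, 0.0, 0.001], 'tau': [0.002, -42.205, 25.456, 0.002, 0.0, 0.09], 'eef_pos': [0.55, -0.0, 0.304], 'tool_rot': [1.0, -0.0, -0.0, 0.0], 'ft_force': [-0.125, 0.353, -0.383], 'ft_torque': [-0.01, 0.062, 0.027], 'grasp_force': 0.0, 'grip_width': 0.085}
scene 1958 0.14032565358890003 ((521.3570556640625, -151.18951416015625), (181.03622436523438, 258.13427734375), 1.8021786212921143)
side 5287 0.14053127183765057 ((518.8709106445312, -151.3814239501953), (177.81373596191406, 257.68218994140625), 1.6509578227996826)
wrist 30774 0.1414226167448208 ((518.5501708984375, -145.38125610351562), (178.20228576660156, 247.06361389160156), 1.6501126289367676)
tongue 0.69 [427. 203.] [ 0.541 -0.1    0.125] [ 0.437 -0.252  0.074] [0.638 0.077 0.143]
rear_door_grip 0.84 [284. 153.] [0.588 0.023 0.137] [ 0.58  -0.107  0.08 ] [0.636 0.065 0.139]
front_door_grip 0.82 [574. 128.] [ 0.602 -0.185  0.137] [ 0.596 -0.255  0.088] [ 0.646 -0.081  0.139]
pusher_grip 0.87 [321. 266.] [ 0.471 -0.003  0.083] [ 0.438 -0.069  0.08 ] [0.505 0.035 0.121]
magazine 0.65 [428. 203.] [ 0.542 -0.1    0.125] [ 0.437 -0.253  0.069] [0.639 0.077 0.143]
```

View pics/w1.png

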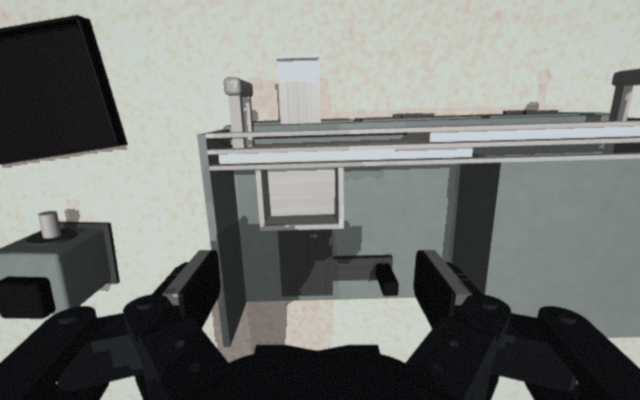

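```bash
python3 - <<'E'
from h import *
pts=[np.load("p.npz")[f"arr_{i}"] for i in range(3)]
a=np.radians(1.65); R=np.array([[np.cos(a),-np.sin(a)],[np.sin(a),np.cos(a)]])
for n,w in zip(("scene","side","wrist"),pts):
    q=w.copy(); q[:,:2]=w[:,:2]@R   # into cabinet axes
    t=q[(q[:,2]>.137)&(q[:,2]<.146)&(q[:,1]>-.25)&(q[:,0]<.64)]
    print(n,"top x",np.percentile(t[:,0],[.3,99.7]).round(4),"y",np.percentile(t[:,1],[.3,99.7]).round(4))
    x0=np.percentile(t[:,0],.3)+.125
    h=q[(q[:,0]>x0+.072)&(q[:,2]>.128)]
    for lo,hi in((-.02,.09),(-.3,-.15)):
        k=h[(h[:,1]>lo)&(h[:,1]<hi)]
        if len(k)>5: print(" handle",len(k),np.percentile(k,[5,50,95],axis=0).round(4).tolist())
    g=q[(q[:,0]>x0+.06)&(q[:,0]<x0+.12)&(q[:,2]>.068)&(q[:,2]<.084)&(q[:,1]>-.05)&(q[:,1]<.035)]
    if len(g)>5: print(" tongue",len(g),np.percentile(g,[3,50,97],axis=0).round(4).tolist())
    g=q[(q[:,0]<x0-.06)&(q[:,0]>x0-.12)&(q[:,2]>.115)&(q[:,2]<.127)&(q[:,1]>-.13)&(q[:,1]<.05)]
    if len(g)>5: print(" post",len(g),np.percentile(g,[3,50,97],axis=0).round(4).tolist())
    g=q[(q[:,0]<x0+.03)&(q[:,0]>x0-.03)&(q[:,2]>.12)&(q[:,2]<.13)&(q[:,1]>-.05)&(q[:,1]<.05)]
    if len(g)>5: print(" mag",len(g),np.percentile(g,[3,50,97],axis=0).round(4).tolist())
E
```

```text
scene top x [0.4275 0.6072] y [-0.2493  0.0664]
 handle 17 [[0.6281, 0.0327, 0.13], [0.6369, 0.0373, 0.1333], [0.6434, 0.0458, 0.1373]]
 handle 18 [[0.6255, -0.2754, 0.1284], [0.6351, -0.2701, 0.1318], [0.6408, -0.2665, 0.1364]]
 tongue 150 [[0.6141, -0.0235, 0.069], [0.6405, -0.0055, 0.0744], [0.6651, 0.0129, 0.0809]]
 post 17 [[0.4624, -0.086, 0.1162], [0.4683, -0.08, 0.1201], [0.4745, -0.0758, 0.1248]]
 mag 58 [[0.5259, -0.0395, 0.1205], [0.5384, -0.0113, 0.1234], [0.5694, 0.0299, 0.1287]]
side top x [0.4262 0.6029] y [-0.2497  0.0668]
 handle 22 [[0.6256, 0.0338, 0.1295], [0.6328, 0.0385, 0.1335], [0.6381, 0.0446, 0.135]]
 handle 55 [[0.6237, -0.2751, 0.1289], [0.6326, -0.2711, 0.133], [0.639, -0.2648, 0.1361]]
 tongue 238 [[0.6127, -0.0217, 0.0698], [0.6368, -0.0061, 0.0746], [0.6616, 0.0129, 0.0785]]
 post 35 [[0.4573, -0.0873, 0.1155], [0.4642, -0.0814, 0.1196], [0.4708, -0.0734, 0.1222]]
 mag 145 [[0.5258, -0.0386, 0.1208], [0.5561, -0.0149, 0.124], [0.5767, 0.0298, 0.1267]]
wrist top x [0.4352 0.6031] y [-0.2496  0.0664]
 handle 218 [[0.6325, 0.0348, 0.1305], [0.6359, 0.0393, 0.135], [0.6397, 0.0455, 0.1365]]
 tongue 2200 [[0.6217, -0.02, 0.0742], [0.6424, -0.0031, 0.0757], [0.6615, 0.0137, 0.0798]]
 post 275 [[0.4586, -0.0842, 0.1154], [0.4664, -0.0776, 0.1211], [0.4712, -0.0712, 0.1221]]
 mag 727 [[0.5316, -0.0371, 0.1216], [0.5549, 0.0059, 0.1254], [0.5741, 0.0305, 0.1267]]
```

Emit:
step_arm:
  rows:
    - [[15,0,0],-10]
    - [[30,-10,0],-20]
    - [[45,-20,0],-30]
    - [[60,-30,0],-40]
    - [[75,-40,0],-50]
    - [[90,-50,0],-60]
    - [[90,-55,0],-70]
    - [[90,-55,0],-80]
    - [[90,-55,0],-90]
    - [[90,-55,0],-100]
    - [[90,-55,0],-110]
    - [[90,-55,0],-120]

```text
clock: 4.25
eef_pos: [0.64, 0.055, 0.3038]
tool_rot: [0.498, 0.867, -0.0, -0.0]
ft_force: [-0.7, 0.1, 0.8]
grip_width: 0.0856
grasp_force: 0.0
```

Emit:
step_arm:
  rows:
    - [[0,0,0],-10]
    - [[0,0,0],-20]
    - [[0,0,0],-30]
    - [[0,0,0],-40]
    - [[0,0,0],-50]
    - [[0,0,0],-60]
    - [[0,0,0],-61.7]
    - [[0,0,0],-61.7]

```text
clock: 5.25
eef_pos: [0.64, 0.055, 0.3038]
tool_rot: [-0.014, 1.0, 0.0, -0.0]
ft_force: [0.2, -0.2, -0.3]
grip_width: 0.0854
grasp_force: 0.0
```

Emit:
step_arm:
  rows:
    - [[5,3.5,25],0]
    - [[5,3.5,55],0]
    - [[5,3.5,85],0]
    - [[5,3.5,110],0]
    - [[5,3.5,128],0]
    - [[5,3.5,128],0]

```text
clock: 6.0
eef_pos: [0.6338, 0.0582, 0.174]
tool_rot: [-0.014, 1.0, -0.0, -0.002]
ft_force: [-0.5, -0.8, 0.2]
grip_width: 0.0852
grasp_force: 0.0
```

Emit:
step_arm:
  rows:
    - [[0,0,0],0]
    - [[0,0,0],0]
    - [[0,0,0],0]
    - [[0,0,0],0]
  claw: 1

```text
clock: 6.5
eef_pos: [0.6351, 0.0584, 0.1764]
tool_rot: [-0.015, 1.0, 0.0, 0.0]
ft_force: [0.5, 1.3, 1.9]
grip_width: 0.0126
grasp_force: 1.0
```

Emit:
step_arm:
  rows:
    - [[0,-4,0],0]
    - [[0,-14,0],0]
    - [[0,-28,0],0]
    - [[0,-42,0],0]
    - [[0,-56,0],0]
    - [[0,-70,0],0]
    - [[0,-84,0],0]
    - [[0,-98,0],0]
    - [[0,-110,0],0]
    - [[0,-118,0],0]
    - [[0,-122,0],0]
    - [[0,-123,0],0]

```text
clock: 8.0
eef_pos: [0.6386, -0.0663, 0.1765]
tool_rot: [-0.014, 1.0, -0.0, 0.0]
ft_force: [-0.5, 0.8, 5.7]
grip_width: 0.0109
grasp_force: 59.1
```

Emit:
step_arm:
  rows:
    - [[0,0,0],0]
    - [[0,0,0],0]

```text
clock: 8.25
eef_pos: [0.6387, -0.0663, 0.1766]
tool_rot: [-0.014, 1.0, -0.001, 0.001]
ft_force: [-1.0, 0.3, 4.3]
grip_width: 0.0108
grasp_force: 59.1
```

Emit:
step_arm:
  rows:
    - [[0,0,0],0]
    - [[0,0,0],0]
    - [[0,0,-20],0]
    - [[0,0,-50],0]
    - [[0,0,-80],0]
    - [[40,2,-90],0]
    - [[80,4,-90],0]
    - [[120,6,-90],0]
    - [[155,6.5,-90],0]
    - [[171,6.5,-90],0]
    - [[171,6.5,-90],0]
  claw: -1

```text
clock: 9.62
eef_pos: [0.4665, -0.0634, 0.266]
tool_rot: [-0.015, 1.0, -0.0, -0.0]
ft_force: [0.0, -0.1, 0.5]
grip_width: 0.0851
grasp_force: 0.0
```

```bash
python3 - <<'E'
from h import *
a=np.radians(1.65); R=np.array([[np.cos(a),-np.sin(a)],[np.sin(a),np.cos(a)]])
o=bot.get_obs(); print(np.round(o["eef_pos"],4), (o["eef_pos"][:2]@R).round(4))
for c in("wrist","side"):
    P=bot.camera_params(c); im,d=bot.camera(c); q=world(c,d,P=P); q[:,:2]=q[:,:2]@R
    x0,y0=.552,-.1136
    g=q[(abs(q[:,0]-.47)<.03)&(q[:,2]>.116)&(q[:,2]<.126)&(abs(q[:,1]+.08)<.04)]
    if len(g)>3: print(c,"post",len(g),np.percentile(g,[3,50,97],axis=0).round(4).tolist())
    h=q[(q[:,0]>x0+.072)&(q[:,0]<x0+.1)&(q[:,2]>.128)&(q[:,2]<.14)&(abs(q[:,1]+.08)<.05)]
    if len(h)>3: print(c,"handle",len(h),np.percentile(h,[3,50,97],axis=0).round(4).tolist())
    if c=="wrist": save("w2",im)
E
```

```text
[ 0.4665 -0.0634  0.266 ] [ 0.4644 -0.0768]
wrist post 413 [[0.4571, -0.0844, 0.1176], [0.4628, -0.0782, 0.1213], [0.4701, -0.0713, 0.1227]]
side post 33 [[0.4571, -0.0877, 0.1165], [0.4644, -0.0814, 0.1195], [0.4709, -0.074, 0.1223]]
side handle 32 [[0.6247, -0.0918, 0.1292], [0.6326, -0.088, 0.133], [0.639, -0.0816, 0.1356]]
```

View pics/w2.png

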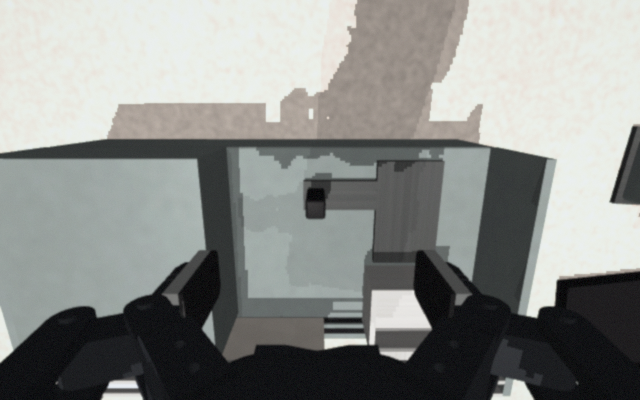

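Emit:
step_arm:
  rows:
    - [[0,-1.5,25],0]
    - [[0,-1.5,55],0]
    - [[0,-1.5,85],0]
    - [[0,-1.5,105],0]
    - [[0,-1.5,105],0]

```text
clock: 10.35
eef_pos: [0.4671, -0.0645, 0.1591]
tool_rot: [-0.015, 1.0, 0.0, -0.002]
ft_force: [-0.0, 0.2, -0.2]
grip_width: 0.0854
grasp_force: 0.0
```

Emit:
step_arm:
  rows:
    - [[0,0,0],0]
    - [[0,0,0],0]
    - [[0,0,0],0]
    - [[0,0,0],0]
    - [[0,0,0],0]
  claw: 1

```text
clock: 10.98
eef_pos: [0.4678, -0.0645, 0.1616]
tool_rot: [-0.015, 1.0, 0.0, 0.001]
ft_force: [-0.8, 1.8, 3.4]
grip_width: 0.0129
grasp_force: 58.6
```

Emit:
step_arm:
  rows:
    - [[-5,0,0],0]
    - [[-14,0,0],0]
    - [[-24,0,0],0]
    - [[-34,0,0],0]
    - [[-44,0,0],0]
    - [[-54,0,0],0]
    - [[-64,0,0],0]
    - [[-73,0,0],0]
    - [[-81,0,0],0]
    - [[-87,0,0],0]
    - [[-91,0,0],0]
    - [[-92,0,0],0]

```text
clock: 12.48
eef_pos: [0.5593, -0.0618, 0.1616]
tool_rot: [-0.015, 1.0, -0.0, -0.0]
ft_force: [-2.4, 0.1, 6.0]
grip_width: 0.0132
grasp_force: 59.2
```

```bash
python3 - <<'E'
from h import *
a=np.radians(1.65); R=np.array([[np.cos(a),-np.sin(a)],[np.sin(a),np.cos(a)]])
o=bot.get_obs(); print(np.round(o["ft_force"],1), (o["eef_pos"][:2]@R).round(4),o["grip_width"])
x0,y0=.552,-.1136
for c in("scene","side"):
    P=bot.camera_params(c); im,d=bot.camera(c); q=world(c,d,P=P); q[:,:2]=q[:,:2]@R-[x0,y0]
    g=q[(q[:,0]>.056)&(q[:,0]<.125)&(abs(q[:,1]-.11)<.04)&(q[:,2]>.079)&(q[:,2]<.088)]
    if len(g)>3: print(c,"plate",len(g),np.percentile(g,[3,50,97],axis=0).round(4).tolist())
E
```

```text
[-2.4  0.1  6. ] [ 0.5573 -0.0779] 0.013212809425749572
scene plate 173 [[0.0575, 0.0808, 0.0792], [0.0835, 0.1077, 0.0823], [0.1103, 0.1347, 0.0864]]
side plate 300 [[0.0575, 0.0836, 0.0797], [0.0808, 0.1091, 0.0824], [0.1042, 0.1369, 0.0849]]
```

Emit:
step_arm:
  rows:
    - [[5,0,0],0]
    - [[15,0,0],0]
    - [[27,0,0],0]
    - [[40,0,0],0]
    - [[53,0,0],0]
    - [[66,0,0],0]
    - [[77,0,0],0]
    - [[86,0,0],0]
    - [[91,0,0],0]
    - [[93,0,0],0]
    - [[93,0,0],0]

```text
clock: 13.95
eef_pos: [0.4655, -0.0646, 0.1615]
tool_rot: [-0.015, 1.0, 0.0, 0.0]
ft_force: [0.1, 2.9, 8.0]
grip_width: 0.0132
grasp_force: 59.6
```

Emit:
step_arm:
  rows:
    - [[0,0,0],0]
    - [[0,0,0],0]
    - [[0,0,0],0]
    - [[0,0,-20],0]
    - [[0,0,-50],0]
    - [[0,0,-85],0]
    - [[0,0,-110],0]
    - [[-50,40,-120],0]
    - [[-100,80,-120],0]
    - [[-150,110,-120],0]
    - [[-180,110,-120],0]
    - [[-180,110,-120],0]
  claw: -1

```text
clock: 15.45
eef_pos: [0.6442, 0.0511, 0.2786]
tool_rot: [-0.015, 1.0, -0.0, -0.001]
ft_force: [-0.5, -0.1, -0.0]
grip_width: 0.0853
grasp_force: 0.0
```

```bash
python3 - <<'E'
from h import *
a=np.radians(1.65); R=np.array([[np.cos(a),-np.sin(a)],[np.sin(a),np.cos(a)]])
o=bot.get_obs(); print(np.round(o["eef_pos"],4), (o["eef_pos"][:2]@R-[.552,-.1136]).round(4),np.round(o["tool_rot"],4))
x0,y0=.552,-.1136
for c in("wrist","scene","side"):
    P=bot.camera_params(c); im,d=bot.camera(c); q=world(c,d,P=P); q[:,:2]=q[:,:2]@R-[x0,y0]
    g=q[(q[:,0]>.056)&(q[:,0]<.125)&(abs(q[:,1]-.11)<.04)&(q[:,2]>.0795)&(q[:,2]<.088)]
    if len(g)>3: print(c,"plate",len(g),np.percentile(g,[3,50,97],axis=0).round(4).tolist(),cv2.minAreaRect((g[:,:2]*1000).astype(np.float32)))
    g=q[(abs(q[:,0])<.018)&(abs(q[:,1]-.11)<.022)]
    if len(g)>3: print(c,"stack top z",len(g),np.percentile(g[:,2],[5,50,95]).round(4))
    if c=="wrist": save("w3",im)
    for t in ("tray_in",):
        for r in bot.trace(t,c)[:2]:
            w=world(c,d,r["pixels"],P); w=w[w[:,2]<.03]
            if len(w)>50: print(t,c,round(r["score"],2),cv2.minAreaRect((w[:,:2]*1000).astype(np.float32)),np.median(w[:,2]).round(4),((np.percentile(w,1,axis=0)+np.percentile(w,99,axis=0))/2).round(4))
E
```

```text
[0.6442 0.0511 0.2786] [0.0934 0.1462] [-1.530e-02  9.999e-01 -2.000e-04 -1.300e-03]
wrist plate 3431 [[0.0634, 0.0843, 0.0806], [0.0833, 0.1103, 0.0836], [0.1044, 0.1363, 0.0849]] ((86.76055908203125, 110.08871459960938), (55.67275619506836, 48.16035461425781), 89.85992431640625)
wrist stack top z 3352 [0.0983 0.0995 0.1008]
tray_in wrist 0.71 ((635.2549438476562, 306.7048645019531), (139.03355407714844, 168.25259399414062), 8.526398658752441) 0.0049 [0.6318 0.2968 0.011 ]
tray_in wrist 0.35 ((487.7782897949219, 300.3001403808594), (104.1101303100586, 33.92253112792969), 89.49390411376953) 0.0069 [0.4875 0.2898 0.0145]
scene plate 149 [[0.0655, 0.0822, 0.0798], [0.0872, 0.1061, 0.0828], [0.1077, 0.1348, 0.0874]] ((85.6192626953125, 106.77108764648438), (57.835147857666016, 61.96629333496094), 2.4527337551116943)
scene stack top z 481 [0.0975 0.6446 0.6664]
tray_in scene 0.84 ((631.6953125, 304.3703308105469), (140.19532775878906, 172.72137451171875), 7.602950572967529) 0.0044 [0.6348 0.2992 0.0085]
tray_in scene 0.76 ((410.33642578125, 661.7232666015625), (140.51766967773438, 182.46749877929688), 14.077240943908691) 0.0045 [0.4175 0.6556 0.008 ]
side plate 252 [[0.0642, 0.0831, 0.0803], [0.0838, 0.1101, 0.0825], [0.1036, 0.1374, 0.0845]] ((86.41600799560547, 110.54446411132812), (47.2064094543457, 59.18896484375), 0.20610816776752472)
side stack top z 747 [0.0986 0.6117 0.6347]
tray_in side 0.97 ((412.4366149902344, 654.7291259765625), (129.54241943359375, 162.03561401367188), 13.181971549987793) 0.0044 [0.4126 0.6556 0.0089]
tray_in side 0.59 ((633.2258911132812, 310.73956298828125), (137.25257873535156, 183.05935668945312), 8.655675888061523) 0.0043 [0.6329 0.297  0.0092]
```

View pics/w3.png

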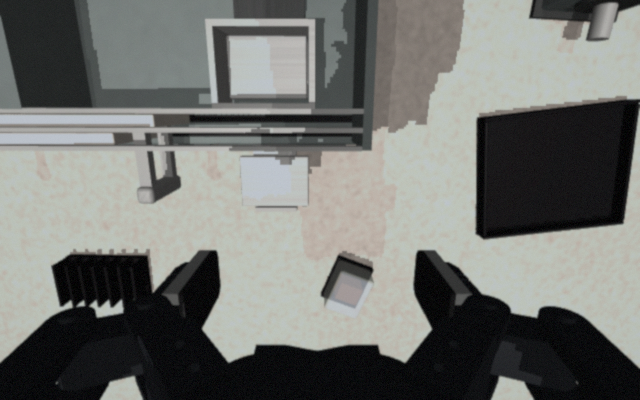

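Emit:
step_arm:
  rows:
    - [[1,-18,0],0]
    - [[1.5,-36,0],0]
    - [[1.5,-36,30],0]
    - [[1.5,-36,60],0]
    - [[1.5,-36,90],0]
    - [[1.5,-36,115],0]
    - [[1.5,-36,128],0]
    - [[1.5,-36,134],0]
    - [[1.5,-36,135],0]
    - [[1.5,-36,135],0]

```text
clock: 17.0
eef_pos: [0.6433, 0.0145, 0.147]
tool_rot: [-0.015, 1.0, -0.0, 0.001]
ft_force: [-0.5, -0.3, 0.3]
grip_width: 0.0858
grasp_force: 0.0
```

```bash
python3 - <<'E'
from h import *
a=np.radians(1.65); R=np.array([[np.cos(a),-np.sin(a)],[np.sin(a),np.cos(a)]])
o=bot.get_obs(); print(np.round(o["eef_pos"],4), (o["eef_pos"][:2]@R-[.552,-.1136]).round(4),o["ft_force"].round(1))
im,d=bot.camera("wrist"); save("w4",im)
E
```

```text
[0.6433 0.0145 0.147 ] [0.0914 0.1096] [-0.5 -0.3  0.3]
```

View pics/w4.png

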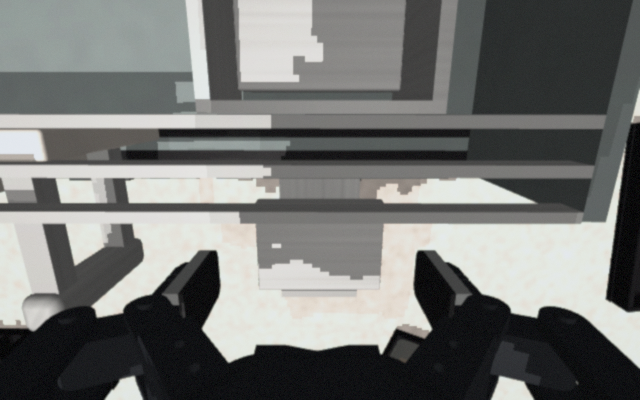

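Emit:
step_arm:
  rows:
    - [[0,0,3.5],0]
    - [[0,0,3.5],0]
    - [[0,0,3.5],0]
    - [[0,0,3.5],0]
    - [[0,0,3.5],0]
    - [[0,0,3.5],0]
  claw: 1

```text
clock: 17.8
eef_pos: [0.643, 0.0146, 0.1428]
tool_rot: [-0.015, 1.0, 0.0, 0.0]
ft_force: [-0.5, 0.7, 4.8]
grip_width: 0.0542
grasp_force: 63.4
```

Emit:
step_arm:
  rows:
    - [[0,0,-3],0]
    - [[0,0,-10],0]
    - [[0,0,-20],0]
    - [[0,0,-30],0]
    - [[0,0,-30],0]

```text
clock: 18.42
eef_pos: [0.6435, 0.0146, 0.1741]
tool_rot: [-0.015, 1.0, 0.0, 0.001]
ft_force: [-0.2, -0.9, -0.3]
grip_width: 0.0539
grasp_force: 63.1
```

```bash
python3 - <<'E'
from h import *
a=np.radians(1.65); R=np.array([[np.cos(a),-np.sin(a)],[np.sin(a),np.cos(a)]])
o=bot.get_obs(); e=o["eef_pos"]; print(e.round(4),o["tool_rot"].round(4))
for c in("wrist","side"):
    P=bot.camera_params(c); im,d=bot.camera(c); q=world(c,d,P=P); k=(q[:,2]<e[2]-.03)&(q[:,2]>e[2]-.085)&(abs(q[:,1]-e[1])<.024)&(abs(q[:,0]-e[0])<.05)
    w=q[k]; 
    if len(w)>30: 
        A=np.c_[w[:,:2]-e[:2],np.ones(len(w))]
        for _ in range(4):
            s=np.linalg.lstsq(A,w[:,2],rcond=None)[0]; r=abs(w[:,2]-A@s)<.003; w,A=w[r],A[r]
        print(c,len(w),s.round(4),np.median(w,0).round(4),np.percentile(w,[2,98],axis=0).round(4).tolist())
    for r in bot.trace("tray_in",c)[:2]:
        w=world(c,d,r["pixels"],P); print("tray",r["score"],np.round(r["uv"]),np.median(w,0).round(3))
save("w5",bot.camera("wrist")[0])
E
```

```text
[0.6435 0.0146 0.1741] [-0.0148  0.9999  0.      0.0015]
wrist 3429 [-0.0357 -0.0111  0.1148] [0.6387 0.0144 0.115 ] [[0.6306, -0.0085, 0.1137], [0.6469, 0.0375, 0.1162]]
tray 0.82 [615. 209.] [0.644 0.237 0.005]
side 41 [-0.2292 -0.0075  0.1084] [0.6253 0.0138 0.1123] [[0.6215, -0.0081, 0.1104], [0.6309, 0.0358, 0.1142]]
tray 0.94 [284. 151.] [0.413 0.66  0.004]
tray 0.72 [332. 204.] [0.604 0.296 0.004]
```

View pics/w5.png

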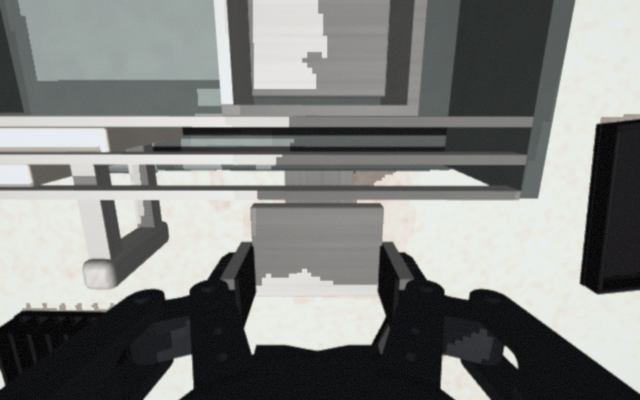

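Emit:
step_arm:
  rows:
    - [[0,10,-5],0]
    - [[0,35,-10],0]
    - [[0,65,-10],0]
    - [[0,95,-10],-1]
    - [[2,125,-10],-2]
    - [[3,155,-10],-3]
    - [[4,185,-10],-4]
    - [[5,215,-10],-5]
    - [[6,245,-5],-6]
    - [[6,265,0],-6.8]
    - [[6,276,10],-6.8]
    - [[6,279,20],-6.8]

```text
clock: 20.18
eef_pos: [0.6282, 0.2936, 0.1514]
tool_rot: [-0.074, 0.997, -0.0, -0.0]
ft_force: [-0.1, 0.1, -0.1]
grip_width: 0.0541
grasp_force: 63.1
```

Emit:
step_arm:
  rows:
    - [[0,0,0],0]
    - [[0,0,0],0]

```text
clock: 20.42
eef_pos: [0.6287, 0.2923, 0.1524]
tool_rot: [-0.073, 0.997, -0.0, -0.0]
ft_force: [-0.5, 0.2, -0.9]
grip_width: 0.0541
grasp_force: 63.1
```

```bash
python3 - <<'E'
from h import *
o=bot.get_obs(); e=o["eef_pos"]; print(e.round(4),o["tool_rot"].round(4),o["grip_width"])
for c in("wrist","scene"):
    P=bot.camera_params(c); im,d=bot.camera(c)
    if c=="wrist": save("w6",im)
    q=world(c,d,P=P); k=q[(abs(q[:,0]-.633)<.1)&(abs(q[:,1]-.298)<.11)&(q[:,2]>.012)&(q[:,2]<.022)]
    if len(k)>50: print(c,len(k),cv2.minAreaRect((k[:,:2]*1000).astype(np.float32)))
    k=q[(abs(q[:,0]-.633)<.05)&(abs(q[:,1]-.298)<.06)&(q[:,2]<.012)]; print(len(k),np.median(k[:,2]) if len(k) else '')
    w=q[(q[:,2]<e[2]-.03)&(q[:,2]>e[2]-.085)&(abs(q[:,1]-e[1])<.02)&(abs(q[:,0]-e[0])<.05)]
    print("plate",np.median(w,0).round(4))
E
```

```text
[0.6287 0.2923 0.1524] [-7.340e-02  9.973e-01 -2.000e-04 -1.000e-04] 0.05406798932153722
wrist 5344 ((632.4511108398438, 298.3519287109375), (130.57814025878906, 150.45469665527344), 8.633760452270508)
11814 0.004610335088832296
plate [0.6188 0.2922 0.0932]
scene 146 ((635.8448486328125, 295.9541931152344), (130.96337890625, 159.31283569335938), 7.525300025939941)
563 0.003100872151393874
plate [0.6385 0.2951 0.092 ]
```

View pics/w6.png

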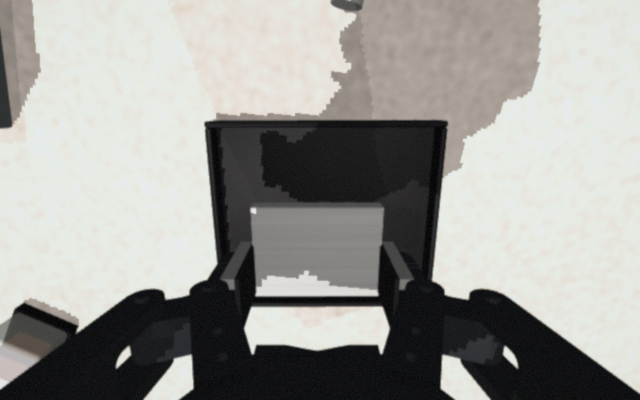

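Emit:
step_arm:
  rows:
    - [[0,0,15],0]
    - [[0,0,35],0]
    - [[0,0,53],0]
    - [[0,0,65],0]
    - [[0,0,73],0]
    - [[0,0,77],0]
    - [[0,0,78],0]
    - [[0,0,78],0]

```text
clock: 21.52
eef_pos: [0.6287, 0.2934, 0.075]
tool_rot: [-0.074, 0.997, 0.0, 0.0]
ft_force: [-0.7, -0.1, -0.4]
grip_width: 0.054
grasp_force: 63.1
```

Emit:
step_arm:
  rows:
    - [[0,0,1],0]
    - [[0,0,2],0]
    - [[0,0,2],0]

```text
clock: 21.9
eef_pos: [0.6286, 0.2934, 0.0731]
tool_rot: [-0.074, 0.997, 0.0, 0.0]
ft_force: [-1.0, 0.1, 3.2]
grip_width: 0.0537
grasp_force: 64.9
```

Emit:
step_arm:
  rows:
    - [[0,0,0],0]
    - [[0,0,0],0]
    - [[0,0,0],0]
    - [[0,0,0],0]
  claw: -0.6

```text
clock: 22.4
eef_pos: [0.6284, 0.2932, 0.0722]
tool_rot: [-0.074, 0.997, -0.0, -0.0]
ft_force: [1.0, -0.6, -0.1]
grip_width: 0.068
grasp_force: 0.0
```

Emit:
step_arm:
  rows:
    - [[0,0,-8],0]
    - [[0,0,-25],0]
    - [[0,0,-60],0]
    - [[0,0,-110],0]
    - [[0,-20,-150],1]
    - [[0,-50,-180],3]
    - [[0,-80,-190],5]
    - [[0,-100,-190],6.8]
    - [[0,-100,-190],6.8]

```text
clock: 23.52
eef_pos: [0.6433, 0.1929, 0.2625]
tool_rot: [-0.014, 1.0, 0.0, -0.0]
ft_force: [-0.1, 0.5, -0.1]
grip_width: 0.0684
grasp_force: 0.0
```

```bash
python3 - <<'E'
from h import *
a=np.radians(1.65); R=np.array([[np.cos(a),-np.sin(a)],[np.sin(a),np.cos(a)]])
o=bot.get_obs(); e=o["eef_pos"]; print(e.round(4),o["tool_rot"].round(4),(e[:2]@R).round(4),o["grip_width"])
b=np.radians(8.6); B=np.array([[np.cos(b),-np.sin(b)],[np.sin(b),np.cos(b)]])
for c in("wrist","side","scene"):
    P=bot.camera_params(c); im,d=bot.camera(c)
    if c=="wrist": save("w7",im)
    w=world(c,d,P=P); t=w.copy(); t[:,:2]=(w[:,:2]-[.6325,.298])@B
    k=t[(abs(t[:,0])<.055)&(abs(t[:,1])<.065)&(t[:,2]>.009)&(t[:,2]<.03)]
    if len(k)>30:
        s=np.linalg.lstsq(np.c_[k[:,:2],np.ones(len(k))],k[:,2],rcond=None)[0]
        print(c,"plate in tray",len(k),np.percentile(k,[3,50,97],axis=0).round(4).tolist(),s.round(3))
    q=w.copy(); q[:,:2]=w[:,:2]@R
    h=q[(q[:,0]>.624)&(q[:,0]<.652)&(q[:,2]>.128)&(q[:,2]<.14)&(abs(q[:,1]+.08)<.05)]
    if len(h)>3: print(c,"handle",len(h),np.percentile(h,[3,50,97],axis=0).round(4).tolist())
E
```

```text
[0.6433 0.1929 0.2625] [-1.370e-02  9.999e-01  1.000e-04 -2.000e-04] [0.6485 0.1743] 0.06841641936287943
wrist plate in tray 2429 [[-0.0317, -0.0312, 0.011], [-0.0122, -0.0046, 0.0126], [0.0079, 0.0218, 0.014]] [0.002 0.003 0.013]
side plate in tray 140 [[-0.0321, -0.0328, 0.0091], [-0.0115, -0.0074, 0.0116], [0.0074, 0.0222, 0.014]] [-0.001 -0.007  0.012]
side handle 33 [[0.6247, -0.0928, 0.1295], [0.6334, -0.0884, 0.1328], [0.6391, -0.081, 0.1352]]
scene plate in tray 134 [[-0.0505, -0.0614, 0.0091], [-0.0083, -0.0083, 0.0118], [0.0413, 0.0577, 0.0181]] [-0.009 -0.013  0.012]
scene handle 19 [[0.625, -0.0924, 0.1293], [0.6366, -0.086, 0.1333], [0.6431, -0.0823, 0.1381]]
```

View pics/w7.png

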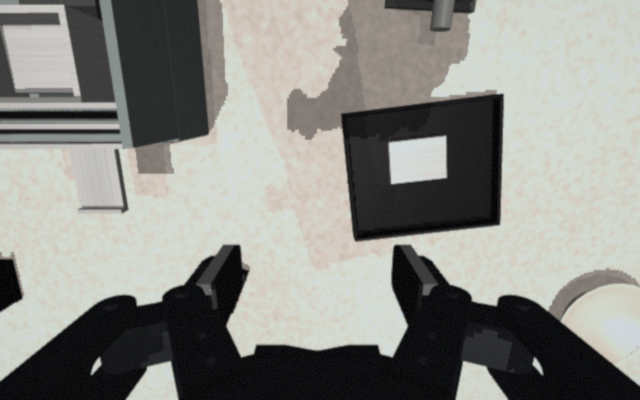

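Emit:
step_arm:
  rows:
    - [[4,-20,0],0]
    - [[12,-55,0],0]
    - [[12,-95,0],0]
    - [[12,-135,0],0]
    - [[12,-175,0],0]
    - [[12,-215,0],0]
    - [[12,-245,0],0]
    - [[12,-259,10],0]
    - [[12,-259,35],0]
    - [[12,-259,65],0]
    - [[12,-259,83],0]
    - [[12,-259,86],0]

```text
clock: 25.18
eef_pos: [0.6373, -0.0641, 0.1737]
tool_rot: [-0.015, 1.0, 0.0, -0.002]
ft_force: [-0.3, 0.0, 0.5]
grip_width: 0.0684
grasp_force: 0.0
```

Emit:
step_arm:
  rows:
    - [[0,0,0],0]
    - [[0,0,0],0]
    - [[0,0,0],0]
    - [[0,0,0],0]
  claw: 1

```text
clock: 25.68
eef_pos: [0.6394, -0.065, 0.1776]
tool_rot: [-0.015, 1.0, -0.0, 0.001]
ft_force: [0.1, -0.5, 3.5]
grip_width: 0.0105
grasp_force: 58.8
```

Emit:
step_arm:
  rows:
    - [[0,4,0],0]
    - [[0,14,0],0]
    - [[0,28,0],0]
    - [[0,42,0],0]
    - [[0,56,0],0]
    - [[0,70,0],0]
    - [[0,84,0],0]
    - [[0,98,0],0]
    - [[0,110,0],0]
    - [[0,119,0],0]
    - [[0,124,0],0]
    - [[0,125,0],0]

```text
clock: 27.18
eef_pos: [0.6358, 0.0608, 0.1775]
tool_rot: [-0.015, 1.0, -0.0, 0.001]
ft_force: [0.3, -1.5, 6.1]
grip_width: 0.0106
grasp_force: 59.1
```

Emit:
step_arm:
  rows:
    - [[0,1,0],0]
    - [[0,1,0],0]

```text
clock: 27.42
eef_pos: [0.6358, 0.0614, 0.1776]
tool_rot: [-0.015, 1.0, -0.0, 0.001]
ft_force: [1.2, -0.7, 4.7]
grip_width: 0.0107
grasp_force: 59.1
```

Emit:
step_arm:
  rows:
    - [[0,1,0],0]
    - [[0,2,0],0]

```text
clock: 27.68
eef_pos: [0.6358, 0.0617, 0.1775]
tool_rot: [-0.014, 1.0, -0.002, 0.001]
ft_force: [0.4, -7.9, 5.3]
grip_width: 0.011
grasp_force: 59.2
```

Stop felt: the door is shut. Release, rise and check.

Emit:
step_arm:
  rows:
    - [[0,-1,0],0]
    - [[0,-1,0],0]
    - [[0,-1,0],0]
    - [[0,-1,-15],0]
    - [[0,-1,-50],0]
    - [[0,-1,-90],0]
    - [[0,-1,-110],0]
    - [[0,-1,-110],0]
  claw: -1

```text
clock: 28.68
eef_pos: [0.6362, 0.0623, 0.2898]
tool_rot: [-0.015, 1.0, 0.0, 0.003]
ft_force: [0.4, -0.9, 1.3]
grip_width: 0.0856
grasp_force: 0.0
```

```bash
python3 - <<'E'
from h import *
a=np.radians(1.65); R=np.array([[np.cos(a),-np.sin(a)],[np.sin(a),np.cos(a)]])
o=bot.get_obs(); print(o["eef_pos"].round(3),o["grip_width"],o["clock"])
for c in("side","scene"):
    P=bot.camera_params(c); im,d=bot.camera(c); q=world(c,d,P=P); q[:,:2]=q[:,:2]@R
    h=q[(q[:,0]>.624)&(q[:,0]<.652)&(q[:,2]>.128)&(q[:,2]<.14)&(abs(q[:,1]-.03)<.05)]
    if len(h)>3: print(c,"handle",len(h),np.percentile(h,[3,50,97],axis=0).round(4).tolist())
    g=q[(abs(q[:,0]-.47)<.04)&(q[:,2]>.116)&(q[:,2]<.126)&(abs(q[:,1]+.08)<.04)]
    if len(g)>3: print(c,"post",len(g),np.percentile(g,[3,50,97],axis=0).round(4).tolist())
    g=q[(abs(q[:,0]-.552)<.018)&(abs(q[:,1]+.0036)<.022)&(q[:,2]<.15)]
    if len(g)>3: print(c,"stack z",len(g),np.median(g[:,2]).round(4))
    for t in("motor","heatsink","relay"):
        for r in bot.trace(t,c)[:1]: print(t,np.median(world(c,d,r["pixels"],P),0).round(3))
E
```

```text
[0.636 0.062 0.29 ] 0.08555317408088645 28.675
side handle 26 [[0.6255, 0.0358, 0.1289], [0.6332, 0.0391, 0.1325], [0.6387, 0.0476, 0.1361]]
side post 29 [[0.4563, -0.0852, 0.1171], [0.4622, -0.0817, 0.1198], [0.4685, -0.073, 0.1224]]
side stack z 90 0.0989
motor [0.453 0.259 0.057]
heatsink [ 0.769 -0.202  0.022]
relay [0.451 0.259 0.059]
scene handle 15 [[0.6259, 0.034, 0.1285], [0.635, 0.0401, 0.1327], [0.6431, 0.0475, 0.1361]]
scene post 13 [[0.4578, -0.0863, 0.1174], [0.4657, -0.0805, 0.1196], [0.4702, -0.0736, 0.1214]]
scene stack z 70 0.0978
motor [0.427 0.257 0.05 ]
heatsink [ 0.776 -0.191  0.017]
relay [0.778 0.08  0.031]
```

```bash
python3 -c "
from workcell import bot; print(bot.job_done())"
```

```text
the job is handed in; nothing more can be done
None
```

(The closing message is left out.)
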